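Find the soft stencil clip on the granite slab

ROBOT

A 6-joint arm with a two-finger parallel gripper is mounted at the origin on the work surface. World frame = base frame: x ahead of the robot, y to its left, z up, the work surface at z = 0. Lengths are in mm, angles in rad, forces in N, time in s.
With the tool pointing down it reaches from about 275 to 750 mm from the base axis. Payload 10.2 kg.
Tool frame: the origin (TCP) lies midway between the tips of the shut fingers; the grasp point (between the pads) lies 19 mm behind it; z points along the fingers, y is the line along which they close (so a half turn about z gives the same grasp; the last joint's range is limited). The gripper opens to 85 mm and grips with 20 to 120 N. Pads are 22 mm wide; open, the fingers measure 114 mm over their backs; the gripper's body (76 mm by 85 mm) begins 54 mm behind the grasp point. The pads swing forward as they close: fully open they stand 13 mm farther back than shut.
Start: joints at [-1.437, 0.313, 1.498, -0, 1.331, -0.223], TCP at [183.358, -491.946, 201.394] pointing down, gripper open.
Joint ranges: [-2.94, 2.94], [-0.97, 2.17], [0.19, 2.56], [-1.23, 4.37], [0.02, 3.11], [-2.88, 2.88]. Speed limits (rad/s): [2.39, 2.39, 3.01, 3.14, 3.14, 3.14].

INTERFACE

Orientations are given as a unit quaternion [w, x, y, z].
In Python, from rig import sense, capture, finish_job, find_in, place_of gives the robot as it stands. The module is installed in compiled form; this text tells all that it offers.
- The arm moves only by the shell command python3 -m jog 'ROWS' [FORCE]. ROWS is JSON, a list of rows, each an object of numbers: "tx", "ty", "tz": the shift along the tool's x, y, z in mm; "ax", "ay", "az": the turn, a rotation vector about the tool's x, y, z in rad; "jaw": the closure, from -1 (fully open) to 1 (shut), so that 0 is half open. In form: [{"tx": .., "ty": .., "tz": .., "ax": .., "ay": .., "az": .., "jaw": ..}, ...]. A call has 1 to 5 rows; each row shifts and turns the commanded pose from where the row before left it, along the tool's axes as they then stand; what a row does not reach is not made up. A row lasts 1/8 s, in which the tool goes at most 62.5 mm and 10.7 degrees, less where a joint would pass 70% of its speed; a pose out of reach is approached as far as the arm can. A call with a gripper value outside its range is refused whole. The fingers move at their own pace and stop on an object; FORCE is the grip in N (left out, the last holds). Time passes only in rows, so rows that do not move let the fingers close. It gives the time, the measured TCP pose, the force, the opening and the grip force at its end, in the units of the state.
- sense(): the state, without advancing time (a new reading comes with each control period).
- capture(name): name is "scene" or "top"; returns a dict with "color" (384x512x3 uint8, red, green, blue), "depth" (384x512 float32, mm along the optical axis (not along the pixel's ray), 0 where there is no reading), "fx", "fy", "cx", "cy" (pixels), "camera_from_world" (4x4, takes a point from world to camera coordinates). Camera axes: x right, y up, looking along -z (the intrinsics and any distortion apply to the point x, -y, -z); pixel columns grow to the right and rows downward; lengths in mm; the calibration is good to about 2 mm. A picture is of the moment at which its call begins.
- finish_job(): hands the job in; it is judged then, once.
Trained networks look in the newest picture that a camera, given by its name, has taken for a name from the list of things; names that differ only in an ending like _2 or _b are one class to them, and where a whole thing is asked for, a point or a joint stands for the part that bears it (a point fixed in the world has none). Each returns a list of dicts, best first, with "conf" (0 to 1); they miss things now and then, are a little off and sometimes report something else, mostly with a low value. They report only what shows in the picture. A call takes as long as a camera call.
- find_in(query, camera): "centre" ([column, row] in pixels, amid what is visible of it).
- place_of(query, camera): "centre" ([column, row] in pixels: a listed point, or the origin of a listed thing).
The state is a dict: "time_s": time; "joints": joint angles; "dq": joint speeds; "tau": joint torques, N m; "eef_pos": TCP position; "ee_rot": TCP orientation; "force": force on the tool from outside, world axes, zero at the start; "wrist_torque": the same for the moment, N m; "grip_width": opening from 0.0 (shut) to 1.0 (fully open); "grip_force": force on a finger pad.
Only numpy, scipy, OpenCV 4.12 (cv2) and the standard library are available. Lean on these libraries where they do the work, as an engineer would, in place of code of your own. Each camera call takes 0.05 s, during which the arm holds its last target. There are 200 camera calls.

TASK

Three stencil plates are pinched on the granite slab by spring clips, and one of the clips has gone soft. Tug the plates by their upright bars, gently, to feel which one slips easily; draw that plate out and lay it flat in the middle of the blue tray without dropping it, so that its clip can be replaced. Leave the two well-held plates where they are, firmly in their clips, press no plate hard onto the polished stone, and do not disturb the tin, the tape roll or the abrasive block.

Things in the scene. Friction and masses are not known exactly. Their poses are not given: they have to be found in the camera images.
- plate_a: First of three like stencil plates: 100 x 64 x 4 mm, 100 g, peach, lying on the slab. Origin at the centre of its underside, x along its length. An orange spring clip's rubber nose pinches its +x end (36 mm from the origin) on the stone; it slides out along its own -x, free after 18 mm. Which clip is soft changes from start to start and cannot be seen
- plate_b: Second of three like stencil plates: 100 x 64 x 4 mm, 100 g, peach, lying on the slab. Origin at the centre of its underside, x along its length. An orange spring clip's rubber nose pinches its +x end (36 mm from the origin) on the stone; it slides out along its own -x, free after 18 mm. Which clip is soft changes from start to start and cannot be seen
- plate_c: Third of three like stencil plates: 100 x 64 x 4 mm, 100 g, peach, lying on the slab. Origin at the centre of its underside, x along its length. An orange spring clip's rubber nose pinches its +x end (36 mm from the origin) on the stone; it slides out along its own -x, free after 18 mm. Which clip is soft changes from start to start and cannot be seen
- plate_a_grip (a point): where to grip plate_a: an upright aluminium bar 34 mm long (plate's x), 12 mm thick (plate's y), standing 38 mm above the plate's top face; this point is 18 mm from the plate's origin towards -x and 26 mm above its underside. Room for a finger on both sides
- plate_b_grip (a point): where to grip plate_b: an upright aluminium bar 34 mm long (plate's x), 12 mm thick (plate's y), standing 38 mm above the plate's top face; this point is 18 mm from the plate's origin towards -x and 26 mm above its underside. Room for a finger on both sides
- plate_c_grip (a point): where to grip plate_c: an upright aluminium bar 34 mm long (plate's x), 12 mm thick (plate's y), standing 38 mm above the plate's top face; this point is 18 mm from the plate's origin towards -x and 26 mm above its underside. Room for a finger on both sides
- slab: fixed granite slab, 260 x 400 x 40 mm; origin at the centre of its underside, x points from the plates' free edges to the clips (in a row near its far edge, 115 mm apart, one per plate, up to 45 mm above the stone). A plate in a good clip resists a tug of up to about 13 N; in the soft clip it slides at 4 to 7 N. Pushed back in, a plate jams
- tray: blue open tray, 155 x 120 mm outside, 24 mm high, walls and floor 5 mm, fixed on the bench to the left or right of the slab; origin at the centre of its underside, x along its 155 mm
- tin: bystander: standing can, 72 mm across, 100 mm high, origin at the centre of its underside; stands on the other side of the slab from the tray
- tape: bystander: roll of yellow tape lying flat, 90 mm across, 25 mm high, origin at the centre of its underside; on the bench between robot and slab
- block: bystander: red and grey abrasive rubbing block, 70 x 45 x 32 mm, on the bench to the right of the slab, origin at the centre of its underside

How it is judged:
By the outcome, as a careful person would: the job done as asked, in the order asked, and still so for the second after the job is handed in, with the robot touching nothing.
It also fails if it takes over 61 s, if anything falls off the work surface, if the arm or the gripper's body presses on something with over 40 N, if the wrist force passes 120 N, or if a joint passes its speed limit or range.

## Working session

There is one attempt and no reset: what is moved stays moved. The work goes in short steps, Python scripts to look and compute and a shell command to move; the robot and the scene stay as the last step left them, time stands still between calls to the robot, and variables do not carry over. Pictures are saved under pics/ and viewed, at most 10 in all, crops included, and the job is handed in when it is done.

```bash
mkdir -p pics; cat > h.py <<'E'
import numpy as np, cv2
from rig import sense, capture, find_in, place_of
def ray(c,px):
    M=np.linalg.inv(c["camera_from_world"]); d=np.array([(px[0]-c["cx"])/c["fx"],-(px[1]-c["cy"])/c["fy"],-1.])
    return M[:3,3],M[:3,:3]@d
def at_z(c,px,z):
    o,d=ray(c,px); return o+d*(z-o[2])/d[2]
def cloud(c):
    v,u=np.mgrid[:384,:512]; D=c["depth"].astype(float)
    p=np.stack([(u-c["cx"])/c["fx"]*D,-(v-c["cy"])/c["fy"]*D,-D,np.ones_like(D)],-1)
    w=(p@np.linalg.inv(c["camera_from_world"]).T)[...,:3]; w[D==0]=np.nan; return w
E
python3 - <<'E'
from h import *
s=sense(); print({k:np.round(v,3).tolist() for k,v in s.items()})
out=[]
for n in("top","scene"):
    c=capture(n); out.append(c["color"])
    W=cloud(c)
    print(n,np.round(c["camera_from_world"],3).tolist(),c["fx"])
    for q in("plate_a","plate_a_grip","tray","tin","tape","block","slab"):
        for f in((place_of,find_in) if n=="top" else (place_of,)):
            for r in f(q,n)[:4]:
                u,v=np.round(r["centre"]).astype(int)
                print(q,f.__name__,round(r["conf"],2),np.round(r["centre"]).tolist(),np.round(W[v,u]).tolist() if 0<=u<512 and 0<=v<384 else None)
    cv2.imwrite(f"pics/{n}0.png",c["color"][...,::-1])
E
```

```text
{'time_s': 0.0, 'joints': [-1.437, 0.313, 1.498, -0.0, 1.331, -0.223], 'dq': [0.001, 0.001, 0.0, -0.0, 0.001, 0.001], 'tau': [0.0, -41.227, -25.974, -0.0, 0.004, 0.0], 'eef_pos': [183.315, -491.642, 200.842], 'ee_rot': [-0.001, 0.984, 0.177, 0.0], 'force': [-0.255, 0.11, 0.153], 'wrist_torque': [0.009, -0.042, -0.043], 'grip_force': 0.0, 'grip_width': 0.998}
top [[0.028, -0.999, 0.036, -35.703], [0.992, 0.032, 0.121, -518.943], [-0.122, 0.032, 0.992, -926.531], [0.0, 0.0, 0.0, 1.0]] 370.81101216030265
plate_a call 0.9 [257.0, 146.0] [639.0, -13.0, 85.0]
plate_a call 0.83 [214.0, 141.0] [648.0, 95.0, 81.0]
plate_a call 0.59 [301.0, 148.0] [639.0, -123.0, 81.0]
plate_a call 0.93 [301.0, 148.0] [639.0, -123.0, 81.0]
plate_a call 0.73 [211.0, 146.0] [636.0, 102.0, 78.0]
plate_a call 0.63 [258.0, 146.0] [640.0, -15.0, 82.0]
plate_a_grip call 0.62 [256.0, 152.0] [624.0, -11.0, 83.0]
plate_a_grip call 0.67 [256.0, 151.0] [626.0, -11.0, 83.0]
tray call 0.95 [382.0, 226.0] [454.0, -355.0, 3.0]
tray call 0.75 [380.0, 226.0] [453.0, -349.0, 4.0]
tin call 0.55 [116.0, 231.0] [419.0, 315.0, 93.0]
[... 430 characters left out ...]
, 0.012, 232.037], [-0.753, -0.379, 0.538, 351.572], [0.486, 0.229, 0.843, -1160.504], [0.0, 0.0, 0.0, 1.0]] 348.76297865161695
plate_a call 0.96 [182.0, 222.0] [655.0, -125.0, 42.0]
plate_a call 0.7 [266.0, 265.0] [663.0, 101.0, 45.0]
plate_a call 0.67 [224.0, 244.0] [660.0, -8.0, 43.0]
plate_a_grip call 0.55 [226.0, 231.0] [644.0, -8.0, 82.0]
tray call 0.8 [152.0, 144.0] [463.0, -357.0, 4.0]
tin call 0.92 [394.0, 233.0] [466.0, 335.0, 60.0]
tin call 0.22 [224.0, 232.0] [649.0, -11.0, 82.0]
tape call 0.98 [266.0, 155.0] [348.0, -45.0, 0.0]
block call 0.72 [123.0, 196.0] [654.0, -305.0, 29.0]
slab call 0.98 [229.0, 242.0] [651.0, 1.0, 44.0]
slab call 0.23 [185.0, 213.0] [646.0, -115.0, 80.0]
```

```bash
python3 - <<'E'
from h import *
for n in("top","scene"):
    c=capture(n); W=cloud(c); z=W[...,2]
    m=((W[...,0]>520)&(W[...,0]<665 )&(abs(W[...,1])<200)&(z>70)&(z<92)).astype(np.uint8)
    k,l,st,ce=cv2.connectedComponentsWithStats(m)
    for i in range(1,k):
        if st[i,4]<15: continue
        p=W[l==i]; r=cv2.minAreaRect(p[:,:2].astype(np.float32)); print(n,"bar",st[i,4],np.median(p,0).round(1),np.round(r[0],1),np.round(r[1],1),round(r[2],1))
    hsv=cv2.cvtColor(c["color"],cv2.COLOR_RGB2HSV)
    b=((hsv[...,0]>95)&(hsv[...,0]<125)&(hsv[...,1]>120)).astype(np.uint8)
    k,l,st,ce=cv2.connectedComponentsWithStats(b)
    for i in range(1,k):
        if st[i,4]<150: continue
        p=W[l==i]; r=cv2.minAreaRect(p[~np.isnan(p[:,0])][:,:2].astype(np.float32)); print(n,"blue",st[i],np.round(r[0],1),np.round(r[1],1),round(r[2],1), np.nanpercentile(p[:,2],[5,50,95]))
    if n=="top": im=cv2.resize(c["color"][80:290,100:420],None,fx=2.5,fy=2.5,interpolation=cv2.INTER_CUBIC)
    else: im=cv2.resize(c["color"][100:340,80:430],None,fx=2.2,fy=2.2,interpolation=cv2.INTER_CUBIC)
    cv2.imwrite(f"pics/{n}1.png",im[...,::-1])
E
```

```text
top bar 74 [639.7 100.4  81.8] [639.6 101. ] [12.1 33.7] 86.5
top bar 71 [634.4 -12.5  82.1] [635.6 -12.1] [11.6 34.1] 86.1
top bar 83 [ 631.5 -122.5   81.6] [ 632.3 -122.1] [33.6 12.1] 0.6
top blue [ 359  197   51   60 2645] [ 454.1 -359.7] [158.5 132.1] 5.1 [ 2.45353091  5.94836582 24.5315333 ]
scene bar 105 [ 638.2 -119.8   80.9] [ 636.5 -121.6] [12.9 34.3] 89.5
scene bar 106 [640.3 -10.1  81.2] [639.3 -11.8] [13.  34.7] 89.0
scene bar 102 [645.2 101.7  81.6] [643.1 101.3] [12.  34.1] 87.3
scene blue [428  25  28  32 559] [-1359.    386.5] [110.5 426.6] 88.1 [-484.62548538 -472.6386395  -466.76424697]
scene blue [486  83  26  66 998] [-89.7 526. ] [ 89. 321.] 84.6 [ 62.02938562  77.69723648 124.67435021]
scene blue [ 122  115   64   54 2013] [ 454.5 -353.8] [157.5 122.2] 3.6 [ 2.49593048  5.53671453 23.54848756]
```

View pics/top1.png

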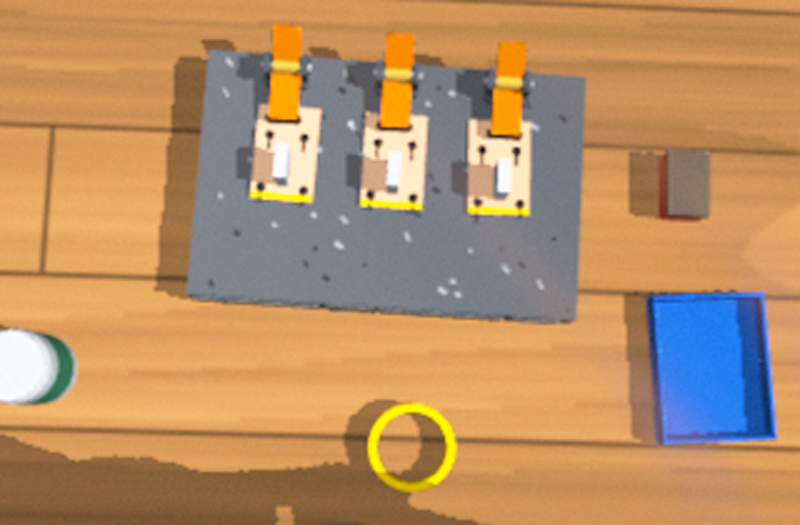

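View pics/scene1.png

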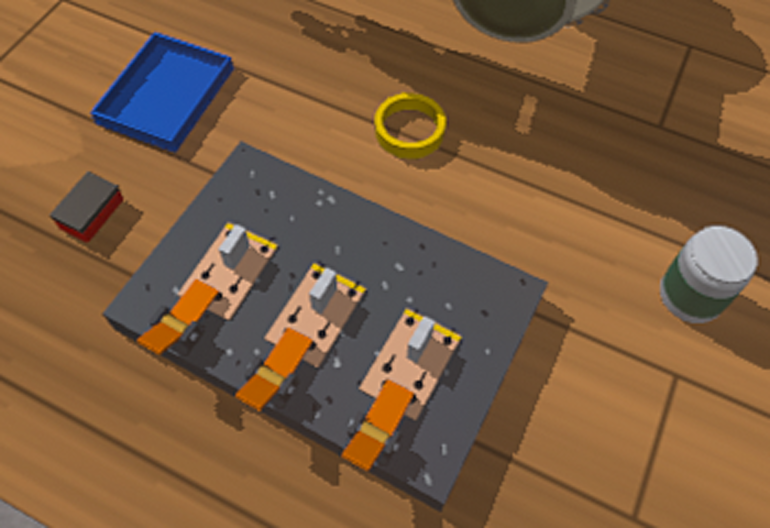

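The pictures show three plates on the slab with bars at about (280,163), (393,172) and (503,178) in the top crop. The tray is at lower right (712,367), the block at (685,185), the tape at (411,447) and the tin at far left. The bars come out about 110 and 113 mm apart rather than 115, so I'll check scale and yaw against the slab.

```bash
python3 - <<'E'
from h import *
for n in("top","scene"):
    c=capture(n); W=cloud(c); z=W[...,2]; hsv=cv2.cvtColor(c["color"],cv2.COLOR_RGB2HSV).astype(int)
    m=(W[...,0]>400)&(W[...,0]<850)&(abs(W[...,1])<230)&(z>30)&(z<50)
    p=W[m]; print(n,"slab",np.percentile(p[:,2],[10,50,90]).round(1),[np.round(x,1) for x in cv2.minAreaRect(p[:,:2].astype(np.float32))])
    H,S,V=hsv[...,0],hsv[...,1],hsv[...,2]
    # bar tops: bright low sat, project to z=82
    for nm,mk,zz in(("bar",(S<60)&(V>150)&(z>70)&(z<92),82),("peachplate",(H<20)&(S>35)&(S<150)&(z>36)&(z<55),44),("yellowstrip",(H>22)&(H<34)&(S>150)&(z>36)&(z<55),44),("clip",(H>6)&(H<18)&(S>200)&(z>55),None)):
        mk=mk&(W[...,0]>480)&(W[...,0]<800)&(abs(W[...,1])<200)
        mk=mk.astype(np.uint8)
        if nm=="peachplate": mk=cv2.morphologyEx(mk,cv2.MORPH_CLOSE,np.ones((5,5),np.uint8))
        k,l,st,ce=cv2.connectedComponentsWithStats(mk)
        for i in range(1,k):
            if st[i,4]<12: continue
            v,u=np.nonzero(l==i)
            p=np.array([at_z(c,(a,b),zz) for a,b in zip(u,v)]) if zz else W[l==i]
            r=cv2.minAreaRect(p[:,:2].astype(np.float32)); print(n,nm,st[i,4],"mean",p[:,:2].mean(0).round(1),"rect",np.round(r[0],1),np.round(r[1],1),round(r[2],1))
E
```

```text
top slab [38.1 40.5 44. ] [array([582.,  -8.]), array([401.4, 360. ]), np.float64(87.9)]
top bar 68 mean [640.3 100.3] rect [640.4 100.3] [30.6 12.4] 2.4
top bar 68 mean [635.7 -12. ] rect [635.6 -12.1] [11.6 34.3] 86.1
top bar 66 mean [ 633.4 -122.9] rect [ 633.3 -121.7] [30.9 12.6] 0.7
top peachplate 539 mean [659.9 102. ] rect [659.2  98.9] [ 67. 103.] 86.8
top peachplate 611 mean [659.2 -12.4] rect [661.8 -14. ] [ 67.2 117.2] 87.9
top peachplate 658 mean [ 650.6 -121.1] rect [ 651.8 -123.9] [ 67.2 103.4] 89.2
top yellowstrip 59 mean [612.7 101.1] rect [612.8 101.3] [61.8  7.2] 85.6
top yellowstrip 64 mean [608.6 -12.1] rect [609.4 -12.3] [62.2  8.5] 88.6
top yellowstrip 62 mean [ 605.8 -124.7] rect [ 605.7 -123.9] [ 5.3 62.5] 2.0
top clip 129 mean [765.2 100.1] rect [766.5 100.2] [30.7 26.1] 2.6
top clip 131 mean [761.1 -15.1] rect [762.6 -14.7] [30.3 25.8] 2.3
top clip 131 mean [ 757.7 -129.7] rect [ 758.2 -129.6] [31.  25.6] 1.4
top clip 13 mean [ 710. -115.] rect [ 710.2 -114.9] [31.6  0.8] 0.4
top clip 12 mean [ 683.5 -134.1] rect [ 683.  -132.4] [ 3.9 18.5] 0.4
scene slab [3
[... 865 characters left out ...]
  -35.7] rect [608.5 -35.8] [13.3  5.8] 87.8
scene yellowstrip 35 mean [610.1   4.7] rect [610.1   5.2] [34.   5.7] 87.7
scene yellowstrip 17 mean [613.   80.9] rect [612.9  80.7] [17.4  5.5] 80.2
scene yellowstrip 33 mean [614.8 120.9] rect [614.6 120.9] [29.4  5.5] 87.8
scene clip 234 mean [ 708.2 -126.2] rect [ 707.8 -126.5] [29.7 46.4] 87.6
scene clip 164 mean [ 760.5 -127.9] rect [ 759.8 -128.6] [28.  33.2] 87.1
scene clip 259 mean [712.2 -11.5] rect [711.6 -11.6] [29.  47.4] 85.9
scene clip 178 mean [764.3 -13.2] rect [763.3 -13.3] [27.3 32. ] 86.9
scene clip 293 mean [716.3 103.4] rect [715.8 103.2] [29.1 46.7] 88.8
scene clip 200 mean [768.1 101.5] rect [767.5 101.4] [27.5 31.8] 89.8
```

```bash
python3 -m jog '[{"az":0.176,"jaw":-1},{"az":0.176,"jaw":-1},{"tx":45,"ty":-37,"jaw":0},{"tx":45,"ty":-37,"jaw":0},{"tx":45,"ty":-37,"jaw":0}]' 20; python3 -m jog '[{"tx":45,"ty":-37,"jaw":0},{"tx":45,"ty":-37,"jaw":0},{"tx":45,"ty":-37,"jaw":0},{"tx":45,"ty":-37,"jaw":0},{"jaw":0}]'; python3 -m jog '[{"tx":45,"ty":-37,"jaw":0},{"tx":45,"ty":-37,"jaw":0},{"tx":45,"ty":-37,"jaw":0},{"jaw":0},{"jaw":0}]'
```

```text
schema error: expected keys tx, ty, tz, ax, ay, az, jaw
schema error: expected keys tx, ty, tz, ax, ay, az, jaw
schema error: expected keys tx, ty, tz, ax, ay, az, jaw
```

```bash
python3 -m jog '[{"tx":0,"ty":0,"tz":0,"ax":0,"ay":0,"az":0.176,"jaw":0},{"tx":0,"ty":0,"tz":0,"ax":0,"ay":0,"az":0.176,"jaw":0},{"tx":45,"ty":-37,"tz":0,"ax":0,"ay":0,"az":0,"jaw":0},{"tx":45,"ty":-37,"tz":0,"ax":0,"ay":0,"az":0,"jaw":0},{"tx":45,"ty":-37,"tz":0,"ax":0,"ay":0,"az":0,"jaw":0}]' 20; python3 -m jog '[{"tx":45,"ty":-37,"tz":0,"ax":0,"ay":0,"az":0,"jaw":0},{"tx":45,"ty":-37,"tz":0,"ax":0,"ay":0,"az":0,"jaw":0},{"tx":45,"ty":-37,"tz":0,"ax":0,"ay":0,"az":0,"jaw":0},{"tx":45,"ty":-37,"tz":0,"ax":0,"ay":0,"az":0,"jaw":0},{"tx":45,"ty":-37,"tz":0,"ax":0,"ay":0,"az":0,"jaw":0}]'
```

```text
time_s: 1.98
eef_pos: [319.0, -379.1, 201.5]
ee_rot: [0.0, 1.0, 0.002, 0.0]
force: [0.5, -1.2, -0.4]
grip_width: 0.5
grip_force: 0.0
time_s: 2.6
eef_pos: [543.3, -192.8, 201.5]
ee_rot: [0.0, 1.0, 0.002, 0.0]
force: [1.1, -0.6, 1.0]
grip_width: 0.5
grip_force: 0.0
```

```bash
python3 -m jog '[{"tx":45,"ty":-37,"tz":0,"ax":0,"ay":0,"az":0,"jaw":0},{"tx":45,"ty":-37,"tz":0,"ax":0,"ay":0,"az":0,"jaw":0},{"tx":0,"ty":0,"tz":0,"ax":0,"ay":0,"az":0,"jaw":0},{"tx":0,"ty":0,"tz":0,"ax":0,"ay":0,"az":0,"jaw":0}]'
```

```text
time_s: 3.1
eef_pos: [631.2, -120.1, 201.1]
ee_rot: [0.0, 1.0, 0.002, -0.0]
force: [-0.8, 0.1, -0.4]
grip_width: 0.499
grip_force: 0.0
```

```bash
python3 -m jog '[{"tx":3.3,"ty":1.9,"tz":50,"ax":0,"ay":0,"az":0,"jaw":0},{"tx":0,"ty":0,"tz":50,"ax":0,"ay":0,"az":0,"jaw":0.3},{"tx":0,"ty":0,"tz":35,"ax":0,"ay":0,"az":0,"jaw":0.4},{"tx":0,"ty":0,"tz":14,"ax":0,"ay":0,"az":0,"jaw":0.4},{"tx":0,"ty":0,"tz":0,"ax":0,"ay":0,"az":0,"jaw":0.4}]'; python3 - <<'E'
from h import *
c=capture("scene"); cv2.imwrite("pics/s2.png",cv2.resize(c["color"][150:290,120:280],None,fx=4,fy=4,interpolation=cv2.INTER_CUBIC)[...,::-1])
E
```

```text
time_s: 3.72
eef_pos: [634.7, -122.4, 52.8]
ee_rot: [0.0, 1.0, 0.002, -0.0]
force: [-0.3, -0.2, 1.1]
grip_width: 0.302
grip_force: 0.0
```

View pics/s2.png

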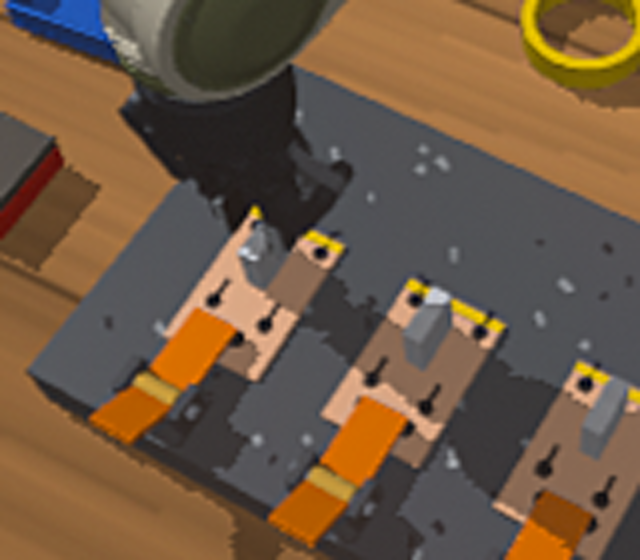

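The gripper straddles the right-hand bar, with the bar's end visible at (258,250). Closing at the lowest force next.

```bash
python3 -m jog '[{"tx":0,"ty":0,"tz":0,"ax":0,"ay":0,"az":0,"jaw":0.6},{"tx":0,"ty":0,"tz":0,"ax":0,"ay":0,"az":0,"jaw":0.7}]' 20;python3 -m jog '[{"tx":0,"ty":0,"tz":0,"ax":0,"ay":0,"az":0,"jaw":1},{"tx":0,"ty":0,"tz":0,"ax":0,"ay":0,"az":0,"jaw":1},{"tx":0,"ty":0,"tz":0,"ax":0,"ay":0,"az":0,"jaw":1}]' 20; python3 -m jog '[{"tx":-0.3,"ty":0,"tz":0,"ax":0,"ay":0,"az":0,"jaw":1},{"tx":0,"ty":0,"tz":0,"ax":0,"ay":0,"az":0,"jaw":1}]' 20
```

```text
time_s: 4.03
eef_pos: [635.3, -121.9, 53.5]
ee_rot: [0.0, 1.0, 0.002, 0.001]
force: [0.6, 0.3, 0.5]
grip_width: 0.151
grip_force: 0.0
time_s: 4.4
eef_pos: [634.9, -121.7, 52.4]
ee_rot: [-0.0, 1.0, 0.002, -0.0]
force: [0.6, 0.2, 1.4]
grip_width: -0.003
grip_force: 0.0
time_s: 4.65
eef_pos: [634.6, -121.7, 52.4]
ee_rot: [-0.0, 1.0, 0.002, -0.0]
force: [0.6, -0.0, 0.5]
grip_width: 0.001
grip_force: 0.0
```

The fingers closed on nothing. I'll look from both cameras before moving.

```bash
python3 - <<'E'
from h import *
a=capture("scene"); b=capture("top")
A=cv2.resize(a["color"][190:270,140:220],(480,480),interpolation=cv2.INTER_CUBIC)
B=cv2.resize(b["color"][110:190,190:320][:, :],(320*2-330+2,480) ,interpolation=cv2.INTER_CUBIC)
cv2.imwrite("pics/s3.png",np.hstack([A,B])[...,::-1])
W=cloud(a)
print(np.round(W[206:246:3,170:200:3,0]).tolist()); print(np.round(W[206:246:3,170:200:3,2]).tolist())
for c in(a,b):
    for P in([634.6,-121.7,52.4],[634.6,-121.7,125]):
        q=c["camera_from_world"]@np.r_[P,1]; print(c["cx"]+c["fx"]*q[0]/-q[2],c["cy"]-c["fy"]*q[1]/-q[2])
print(list(a.keys()))
E
```

```text
[[629.0, 626.0, 622.0, 646.0, 646.0, 642.0, 638.0, 646.0, 604.0, 599.0], [636.0, 633.0, 629.0, 628.0, 646.0, 643.0, 640.0, 623.0, 611.0, 608.0], [644.0, 640.0, 638.0, 634.0, 648.0, 644.0, 635.0, 626.0, 619.0, 615.0], [651.0, 649.0, 646.0, 642.0, 653.0, 648.0, 638.0, 630.0, 626.0, 622.0], [657.0, 655.0, 652.0, 649.0, 652.0, 650.0, 640.0, 637.0, 633.0, 630.0], [666.0, 662.0, 659.0, 656.0, 652.0, 653.0, 646.0, 643.0, 640.0, 636.0], [672.0, 669.0, 666.0, 663.0, 659.0, 656.0, 653.0, 650.0, 647.0, 642.0], [679.0, 676.0, 673.0, 670.0, 666.0, 664.0, 660.0, 657.0, 653.0, 648.0], [691.0, 688.0, 679.0, 676.0, 673.0, 669.0, 666.0, 664.0, 659.0, 655.0], [697.0, 694.0, 691.0, 686.0, 680.0, 676.0, 673.0, 670.0, 666.0, 663.0], [703.0, 701.0, 696.0, 691.0, 686.0, 683.0, 680.0, 676.0, 672.0, 669.0], [710.0, 706.0, 698.0, 695.0, 693.0, 689.0, 686.0, 682.0, 679.0, 675.0], [716.0, 706.0, 704.0, 703.0, 699.0, 696.0, 691.0, 689.0, 686.0, 682.0], [717.0, 713.0, 710.0, 708.0, 705.0, 701.0, 698.0, 695.0, 692.0, 689.0]]
[[39.0, 41.0, 39.0, 104.0, 110.0, 108.0, 105.0, 131.0, 42.0, 39.0], [38.0, 40.0, 38.0, 42.0
[... 295 characters left out ...]
2.0, 43.0, 45.0, 42.0, 42.0, 43.0, 45.0, 43.0, 40.0], [45.0, 43.0, 43.0, 44.0, 43.0, 46.0, 44.0, 43.0, 42.0, 37.0], [59.0, 58.0, 44.0, 43.0, 44.0, 42.0, 42.0, 45.0, 39.0, 38.0], [57.0, 59.0, 60.0, 52.0, 44.0, 42.0, 41.0, 42.0, 39.0, 40.0], [56.0, 59.0, 55.0, 49.0, 43.0, 44.0, 45.0, 41.0, 40.0, 39.0], [59.0, 56.0, 42.0, 41.0, 46.0, 43.0, 41.0, 38.0, 39.0, 39.0], [60.0, 37.0, 39.0, 46.0, 44.0, 44.0, 37.0, 40.0, 40.0, 39.0], [40.0, 39.0, 38.0, 41.0, 41.0, 39.0, 40.0, 40.0, 40.0, 40.0]]
187.04759675690298 213.97411969563913
182.2295893531182 198.10348594747313
298.78658502760055 152.2815522437762
303.1975009529606 145.00930988821028
['color', 'depth', 'fx', 'fy', 'cx', 'cy', 'camera_from_world']
```

View pics/s3.png

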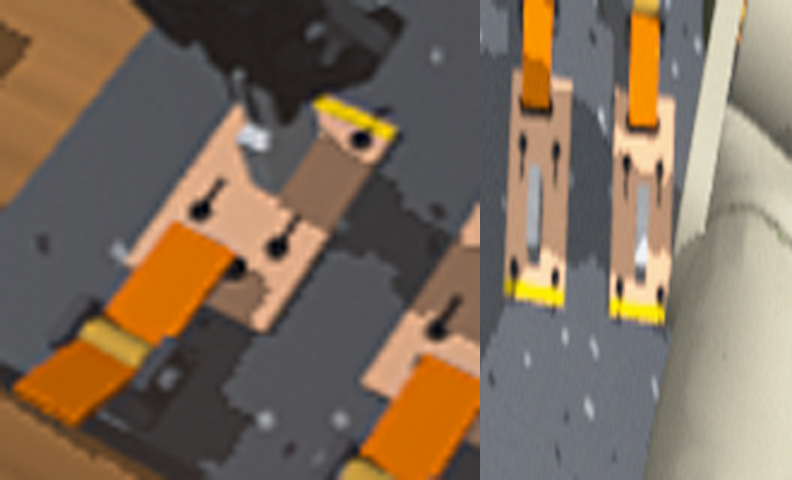

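```bash
python3 - <<'E'
from h import *
s=sense(); print(s["grip_width"],s["grip_force"],s["eef_pos"],np.round(s["joints"],3))
a=capture("scene"); W=cloud(a)
A=a["color"][165:235,145:225]; A=(255*(A/255.)**.45).astype(np.uint8)
cv2.imwrite("pics/s4.png",cv2.resize(A,None,fx=8,fy=8,interpolation=cv2.INTER_CUBIC)[...,::-1])
for v in range(190,224,2): print(v,[tuple(np.round(W[v,u]).astype(int).tolist()) if not np.isnan(W[v,u,0]) else None for u in range(174,200,3)])
E
```

```text
-0.0029103939590196352 0.0 [ 634.58047597 -121.65801696   52.37004123] [-0.37   0.714  1.271 -0.     1.157  1.196]
190 [(668, -102, 218), (664, -98, 215), (649, -106, 189), (645, -101, 187), (646, -93, 193), (645, -86, 198), (641, -81, 195), (633, -80, 185), (558, -139, 41)]
192 [(647, -126, 165), (654, -110, 186), (653, -104, 188), (647, -101, 183), (646, -94, 185), (646, -86, 191), (643, -81, 191), (638, -77, 186), (633, -74, 181)]
194 [(650, -125, 162), (654, -113, 176), (654, -104, 182), (645, -105, 169), (646, -96, 177), (645, -88, 182), (575, -147, 40), (639, -78, 180), (636, -72, 180)]
196 [(651, -126, 154), (644, -125, 146), (651, -109, 167), (647, -105, 164), (645, -98, 167), (628, -107, 135), (625, -100, 136), (639, -79, 171), (639, -71, 177)]
198 [(647, -134, 134), (647, -124, 141), (652, -110, 159), (649, -105, 158), (635, -110, 135), (633, -103, 136), (630, -97, 137), (642, -77, 169), (642, -69, 175)]
200 [(612, -176, 43), (647, -126, 132), (652, -111, 150), (649, -106, 151), (640, -107, 135), (638, -100, 138), (642, -88, 152), (645, -76, 167), (647, -67, 175)]
202 [(614
[... 1033 characters left out ...]
, 68), (634, -116, 56), (626, -114, 44), (622, -109, 42), (620, -101, 45)]
216 [(650, -151, 44), (646, -145, 42), (652, -128, 66), (653, -117, 75), (645, -116, 64), (636, -116, 48), (630, -112, 44), (628, -105, 45), (625, -98, 45)]
218 [(654, -148, 43), (651, -141, 44), (648, -135, 43), (654, -118, 66), (647, -116, 58), (638, -116, 42), (635, -109, 44), (632, -102, 44), (628, -97, 42)]
220 [(659, -145, 42), (656, -138, 45), (653, -131, 45), (653, -122, 52), (648, -117, 47), (642, -113, 42), (640, -106, 44), (637, -99, 44), (633, -93, 44)]
222 [(664, -141, 45), (660, -135, 43), (657, -129, 44), (654, -123, 43), (652, -115, 46), (648, -110, 44), (645, -103, 44), (641, -97, 42), (639, -89, 47)]
```

View pics/s4.png

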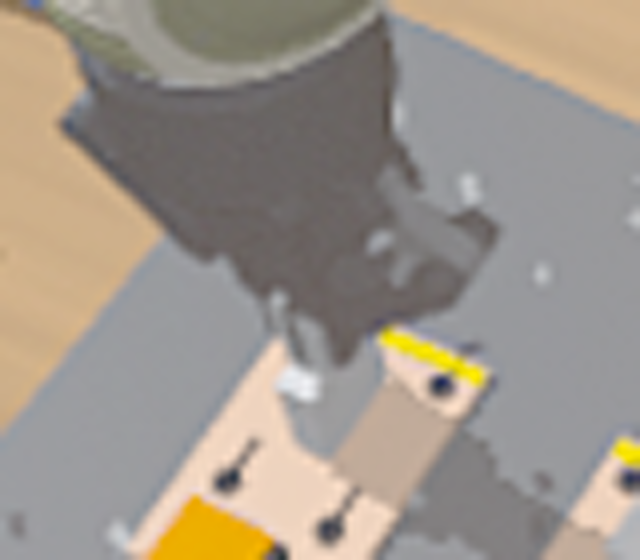

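The depth shows no finger below z≈82; the bar's side face is fully visible. The fingers seem to have closed above the bar although TCP reads 52. I'll lift and measure the true fingertip height.

```bash
python3 -m jog '[{"tx":0,"ty":0,"tz":-50,"ax":0,"ay":0,"az":0,"jaw":1},{"tx":0,"ty":0,"tz":-30,"ax":0,"ay":0,"az":0,"jaw":1},{"tx":0,"ty":0,"tz":0,"ax":0,"ay":0,"az":0,"jaw":1}]'; python3 - <<'E'
from h import *
a=capture("scene"); W=cloud(a); b=capture("top")
p=W.reshape(-1,3); e=sense()["eef_pos"]
m=(abs(p[:,0]-e[0])<45)&(abs(p[:,1]-e[1])<50)&(p[:,2]>88)
q=p[m]
for z in range(88,200,6):
    r=q[(q[:,2]>=z)&(q[:,2]<z+6)]
    if len(r): print(z,len(r),r[:,0].min().round(),r[:,0].max().round(),r[:,1].min().round(),r[:,1].max().round())
A=a["color"][130:250,120:240]; A=(255*(A/255.)**.45).astype(np.uint8)
cv2.imwrite("pics/s5.png",cv2.resize(A,None,fx=5,fy=5,interpolation=cv2.INTER_CUBIC)[...,::-1])
h=W[...,2]; 
for nm,c in(("scene",a),):
    mk=((W[...,0]>590)&(W[...,0]<665)&(abs(W[...,1]+122)<40)&(h>60)&(h<90)); r=W[mk]; print("bar",len(r),r[:,:2].min(0),r[:,:2].max(0),np.median(r[r[:,2]>78],0))
E
```

```text
time_s: 5.18
eef_pos: [635.7, -122.1, 135.0]
ee_rot: [0.001, 1.0, 0.002, 0.002]
force: [-0.3, -0.3, -0.4]
grip_width: 0.003
grip_force: 0.0
166 7 642.0 647.0 -124.0 -112.0
172 22 630.0 648.0 -135.0 -108.0
178 15 640.0 648.0 -134.0 -108.0
184 20 636.0 648.0 -135.0 -108.0
190 18 640.0 647.0 -134.0 -107.0
196 16 642.0 648.0 -127.0 -108.0
bar 130 [ 619.56376385 -128.71222472] [ 653.94061514 -115.30039549] [ 636.35830503 -121.30227173   81.55319917]
```

View pics/s5.png

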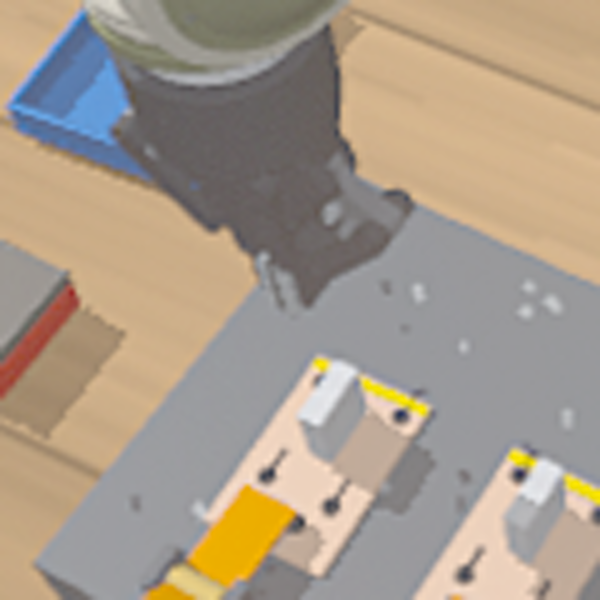

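The tip is about 32 mm higher than the reported TCP z (lowest finger point ~167 at reading 135), and lateral agreement is good. The bar was untouched. I'll aim for a reading of about 22, checking the force on the way down.

```bash
python3 -m jog '[{"tx":0,"ty":0,"tz":20,"ax":0,"ay":0,"az":0,"jaw":0.3},{"tx":0,"ty":0,"tz":30,"ax":0,"ay":0,"az":0,"jaw":0.3},{"tx":0,"ty":0,"tz":25,"ax":0,"ay":0,"az":0,"jaw":0.3},{"tx":0,"ty":0,"tz":15,"ax":0,"ay":0,"az":0,"jaw":0.3}]'; python3 -m jog '[{"tx":0,"ty":0,"tz":10,"ax":0,"ay":0,"az":0,"jaw":0.3},{"tx":0,"ty":0,"tz":8,"ax":0,"ay":0,"az":0,"jaw":0.3},{"tx":0,"ty":0,"tz":4,"ax":0,"ay":0,"az":0,"jaw":0.3},{"tx":0,"ty":0,"tz":0,"ax":0,"ay":0,"az":0,"jaw":0.4}]'; python3 -m jog '[{"tx":0,"ty":0,"tz":0,"ax":0,"ay":0,"az":0,"jaw":0.6},{"tx":0,"ty":0,"tz":0,"ax":0,"ay":0,"az":0,"jaw":0.66}]';python3 - <<'E'
from h import *
a=capture("scene"); W=cloud(a); p=W.reshape(-1,3)
q=p[(abs(p[:,0]-635)<30)&(abs(p[:,1]+122)<35)&(p[:,2]>48)]
for z in range(48,110,6):
    r=q[(q[:,2]>=z)&(q[:,2]<z+6)]
    if len(r): print(z,len(r),r[:,0].min().round(),r[:,0].max().round(),r[:,1].min().round(),r[:,1].max().round())
E
```

```text
time_s: 5.78
eef_pos: [633.5, -121.3, 39.8]
ee_rot: [-0.001, 1.0, 0.002, -0.002]
force: [0.4, 0.4, 0.7]
grip_width: 0.353
grip_force: 0.0
time_s: 6.28
eef_pos: [634.7, -121.7, 20.5]
ee_rot: [0.0, 1.0, 0.002, 0.0]
force: [-0.2, -0.4, -0.4]
grip_width: 0.295
grip_force: 0.0
time_s: 6.52
eef_pos: [634.8, -121.7, 20.8]
ee_rot: [0.0, 1.0, 0.002, 0.0]
force: [0.0, 0.5, 0.3]
grip_width: 0.165
grip_force: 0.0
48 7 645.0 654.0 -127.0 -112.0
54 15 643.0 654.0 -126.0 -107.0
60 21 634.0 653.0 -143.0 -100.0
66 18 641.0 654.0 -134.0 -101.0
72 18 639.0 653.0 -141.0 -100.0
78 43 638.0 653.0 -134.0 -102.0
84 13 637.0 646.0 -133.0 -101.0
90 14 635.0 648.0 -143.0 -99.0
96 35 625.0 649.0 -155.0 -93.0
102 55 623.0 649.0 -156.0 -87.0
108 12 634.0 647.0 -157.0 -101.0
```

Now the fingers straddle the bar. I'll close in small steps at minimum force and watch for side force.

```bash
python3 -m jog '[{"tx":0,"ty":0,"tz":0,"ax":0,"ay":0,"az":0,"jaw":0.7},{"tx":0,"ty":0,"tz":0,"ax":0,"ay":0,"az":0,"jaw":0.7}]' 20; python3 -m jog '[{"tx":0,"ty":0,"tz":0,"ax":0,"ay":0,"az":0,"jaw":0.74},{"tx":0,"ty":0,"tz":0,"ax":0,"ay":0,"az":0,"jaw":0.74}]' 20; 
```

```text
time_s: 6.82
eef_pos: [634.7, -121.9, 20.6]
ee_rot: [0.0, 1.0, 0.002, 0.0]
force: [-0.1, -1.0, 0.8]
grip_width: 0.153
grip_force: 0.6
time_s: 7.08
eef_pos: [634.8, -122.0, 20.6]
ee_rot: [0.0, 1.0, 0.002, 0.0]
force: [0.2, -2.3, 1.3]
grip_width: 0.135
grip_force: 19.9
```

```bash
for i in 1 2 3; do :; done; python3 -m jog '[{"tx":-0.4,"ty":0,"tz":0,"ax":0,"ay":0,"az":0,"jaw":1},{"tx":0,"ty":0,"tz":0,"ax":0,"ay":0,"az":0,"jaw":1}]' 25; python3 -m jog '[{"tx":-0.4,"ty":0,"tz":0,"ax":0,"ay":0,"az":0,"jaw":1},{"tx":0,"ty":0,"tz":0,"ax":0,"ay":0,"az":0,"jaw":1}]' 25
```

```text
time_s: 7.32
eef_pos: [634.8, -122.0, 20.7]
ee_rot: [0.0, 1.0, 0.002, 0.001]
force: [4.3, -3.7, 0.2]
grip_width: 0.131
grip_force: 24.9
time_s: 7.58
eef_pos: [634.3, -121.8, 20.6]
ee_rot: [0.0, 1.0, 0.002, 0.001]
force: [4.1, -2.7, 1.4]
grip_width: 0.137
grip_force: 24.8
```

```bash
python3 -m jog '[{"tx":-0.4,"ty":0,"tz":0,"ax":0,"ay":0,"az":0,"jaw":1},{"tx":0,"ty":0,"tz":0,"ax":0,"ay":0,"az":0,"jaw":1}]' 25
```

```text
time_s: 7.82
eef_pos: [634.0, -121.7, 20.7]
ee_rot: [0.0, 1.0, 0.002, 0.001]
force: [5.1, -3.0, 1.7]
grip_width: 0.136
grip_force: 24.7
```

```bash
python3 -m jog '[{"tx":-0.4,"ty":0,"tz":0,"ax":0,"ay":0,"az":0,"jaw":1},{"tx":0,"ty":0,"tz":0,"ax":0,"ay":0,"az":0,"jaw":1}]' 25
```

```text
time_s: 8.07
eef_pos: [633.6, -121.6, 20.7]
ee_rot: [0.0, 1.0, 0.002, 0.001]
force: [4.3, -1.9, 2.8]
grip_width: 0.137
grip_force: 24.7
```

Force has levelled off at about 4–5 N while moving. A further 2 mm should confirm it.

```bash
python3 -m jog '[{"tx":-0.5,"ty":0,"tz":0,"ax":0,"ay":0,"az":0,"jaw":1},{"tx":-0.5,"ty":0,"tz":0,"ax":0,"ay":0,"az":0,"jaw":1}]' 25; python3 -m jog '[{"tx":-0.5,"ty":0,"tz":0,"ax":0,"ay":0,"az":0,"jaw":1},{"tx":-0.5,"ty":0,"tz":0,"ax":0,"ay":0,"az":0,"jaw":1}]' 25; python3 - <<'E'
from h import *
c=capture("scene"); W=cloud(c); z=W[...,2]
p=W[(z>50)&(z<80)&(W[...,0]>644)&(W[...,0]<665)&(abs(W[...,1]+122)<9)]; print("bar end x",np.percentile(p[:,0],[50,80,95]).round(1),len(p))
hsv=cv2.cvtColor(c["color"],cv2.COLOR_RGB2HSV)
mk=((hsv[...,0]>22)&(hsv[...,0]<34)&(hsv[...,1]>150)&(W[...,0]>580)&(W[...,0]<640)&(z>36)&(z<55)).astype(np.uint8)
k,l,st,ce=cv2.connectedComponentsWithStats(mk)
for i in range(1,k):
    q=np.array([at_z(c,x,44) for x in np.argwhere(l==i)[:,::-1]]).mean(0); print("strip",st[i,4],q.round(1))
E
```

```text
time_s: 8.32
eef_pos: [632.6, -121.4, 20.7]
ee_rot: [-0.0, 1.0, 0.003, 0.001]
force: [5.9, -1.9, 1.9]
grip_width: 0.138
grip_force: 24.7
time_s: 8.57
eef_pos: [631.6, -121.4, 20.7]
ee_rot: [-0.0, 1.0, 0.003, 0.001]
force: [5.1, -1.0, 2.1]
grip_width: 0.134
grip_force: 24.7
bar end x [649.5 649.9 650.5] 35
strip 6 [603.9 -92.5  44. ]
strip 14 [609.  -35.7  44. ]
strip 35 [610.1   4.8  44. ]
strip 16 [612.8  80.8  44. ]
strip 29 [615.2 120.6  44. ]
```

The bar end moved from ~653 to ~650 at about 5 N, so the right-hand plate has the soft clip. Drawing it out the rest of the way, then lifting.

```bash
python3 -m jog '[{"tx":-3,"ty":0,"tz":0,"ax":0,"ay":0,"az":0,"jaw":1},{"tx":-4,"ty":0,"tz":0,"ax":0,"ay":0,"az":0,"jaw":1},{"tx":-4,"ty":0,"tz":0,"ax":0,"ay":0,"az":0,"jaw":1}]' 30; python3 -m jog '[{"tx":-4,"ty":0,"tz":0,"ax":0,"ay":0,"az":0,"jaw":1},{"tx":-5,"ty":0,"tz":0,"ax":0,"ay":0,"az":0,"jaw":1},{"tx":-6,"ty":0,"tz":0,"ax":0,"ay":0,"az":0,"jaw":1},{"tx":-6,"ty":0,"tz":0,"ax":0,"ay":0,"az":0,"jaw":1},{"tx":0,"ty":0,"tz":0,"ax":0,"ay":0,"az":0,"jaw":1}]' 40; python3 -m jog '[{"tx":0,"ty":0,"tz":-3,"ax":0,"ay":0,"az":0,"jaw":1},{"tx":-5,"ty":0,"tz":-10,"ax":0,"ay":0,"az":0,"jaw":1},{"tx":-5,"ty":0,"tz":-20,"ax":0,"ay":0,"az":0,"jaw":1},{"tx":0,"ty":0,"tz":-20,"ax":0,"ay":0,"az":0,"jaw":1},{"tx":0,"ty":0,"tz":0,"ax":0,"ay":0,"az":0,"jaw":1}]' 40; python3 - <<'E'
from h import *
c=capture("scene"); W=cloud(c); z=W[...,2]
print(sense()["joints"])
hsv=cv2.cvtColor(c["color"],cv2.COLOR_RGB2HSV).astype(int);H,S=hsv[...,0],hsv[...,1]
m=(H<20)&(S>35)&(S<150)&(z>65)&(z<130)&(abs(W[...,1]+122)<60)
p=W[m]; print(len(p),np.median(p,0)); A=np.c_[p[:,:2],np.ones(len(p))]; print("plane",np.linalg.lstsq(A,p[:,2],rcond=None)[0]); print(p.min(0),p.max(0))
A=c["color"][100:260,90:300]
cv2.imwrite("pics/s6.png",cv2.resize(A,None,fx=3.6,fy=3.6,interpolation=cv2.INTER_CUBIC)[...,::-1])
E
```

```text
time_s: 9.0
eef_pos: [620.5, -121.3, 20.7]
ee_rot: [-0.0, 1.0, 0.003, 0.001]
force: [4.8, -0.6, 2.3]
grip_width: 0.136
grip_force: 29.7
time_s: 9.62
eef_pos: [598.2, -121.9, 20.7]
ee_rot: [-0.0, 1.0, 0.002, -0.001]
force: [-2.4, 0.3, 8.2]
grip_width: 0.133
grip_force: 40.7
time_s: 10.25
eef_pos: [589.7, -122.3, 75.7]
ee_rot: [0.001, 1.0, 0.002, 0.002]
force: [0.9, -0.5, -1.8]
grip_width: 0.132
grip_force: 39.4
[-3.98766142e-01  5.97303739e-01  1.41379903e+00  1.39279593e-05
  1.12907255e+00  1.16729880e+00]
801 [ 623.98236422 -114.73451085   98.72073133]
plane [-2.87632248e-02 -1.40997765e-02  1.15057158e+02]
[-1.06289381e-01 -1.54807515e+02  6.50961658e+01] [774.87261268 -62.55446077 129.02709148]
```

View pics/s6.png

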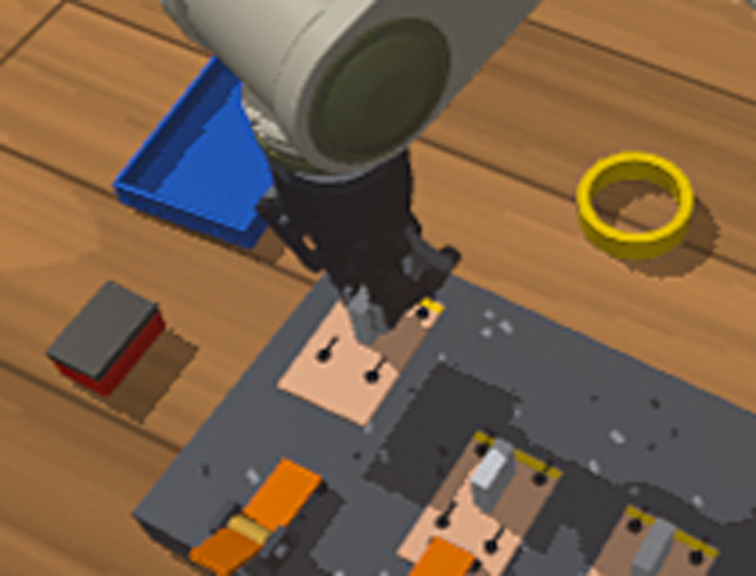

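The plate hangs level from the gripper at about (370,340) in the picture. Its underside is about 19 mm above the reported z, and the other plates are still in place. Carrying it to the tray, target TCP about (436,-357).

```bash
python3 -m jog '[{"tx":-12,"ty":18,"tz":0,"ax":0,"ay":0,"az":0,"jaw":1},{"tx":-25,"ty":38,"tz":0,"ax":0,"ay":0,"az":-0.035,"jaw":1},{"tx":-25,"ty":38,"tz":0,"ax":0,"ay":0,"az":0,"jaw":1},{"tx":-25,"ty":38,"tz":0,"ax":0,"ay":0,"az":0,"jaw":1},{"tx":-25,"ty":38,"tz":0,"ax":0,"ay":0,"az":0,"jaw":1}]' 40; python3 -m jog '[{"tx":-25,"ty":38,"tz":0,"ax":0,"ay":0,"az":-0.035,"jaw":1},{"tx":-17,"ty":26,"tz":0,"ax":0,"ay":0,"az":0,"jaw":1},{"tx":0,"ty":0,"tz":0,"ax":0,"ay":0,"az":0,"jaw":1},{"tx":0,"ty":0,"tz":0,"ax":0,"ay":0,"az":0,"jaw":1}]' 40; python3 - <<'E'
from h import *
for n in("scene","top"):
    c=capture(n); W=cloud(c); z=W[...,2]
    hsv=cv2.cvtColor(c["color"],cv2.COLOR_RGB2HSV).astype(int);H,S=hsv[...,0],hsv[...,1]
    b=(H>95)&(H<125)&(S>120)&(W[...,0]>330)&(W[...,0]<580)&(abs(W[...,1]+357)<110)&(z>20)&(z<28)
    p=W[b]; print(n,"rim",len(p),[np.round(x,1) for x in cv2.minAreaRect(p[:,:2].astype(np.float32))])
    m=(H<20)&(S>35)&(S<150)&(z>88)&(z<112)&(W[...,0]>330)&(W[...,0]<580)&(abs(W[...,1]+357)<90)
    p=W[m]; print(n,"plate",len(p), len(p)>3 and [np.round(x,1) for x in cv2.minAreaRect(p[:,:2].astype(np.float32))])
A=capture("scene")["color"][60:220,70:280]
cv2.imwrite("pics/s7.png",cv2.resize(A,None,fx=3.6,fy=3.6,interpolation=cv2.INTER_CUBIC)[...,::-1])
E
```

```text
time_s: 10.92
eef_pos: [479.8, -296.6, 72.7]
ee_rot: [-0.0, 1.0, 0.02, -0.001]
force: [0.1, -0.5, -0.4]
grip_width: 0.132
grip_force: 39.4
time_s: 11.42
eef_pos: [442.9, -360.8, 72.9]
ee_rot: [-0.001, 0.999, 0.037, -0.0]
force: [-0.5, 0.7, -0.9]
grip_width: 0.136
grip_force: 39.3
scene rim 233 [array([ 455.1, -352.6]), array([156.1, 120.1]), np.float64(4.1)]
scene plate 516 [array([ 466.3, -358.6]), array([93.6, 65.4]), np.float64(4.1)]
top rim 211 [array([ 452.2, -352.8]), array([152.6, 119.4]), np.float64(3.7)]
top plate 306 [array([ 463.8, -359.9]), array([91.5, 65.5]), np.float64(4.8)]
```

View pics/s7.png

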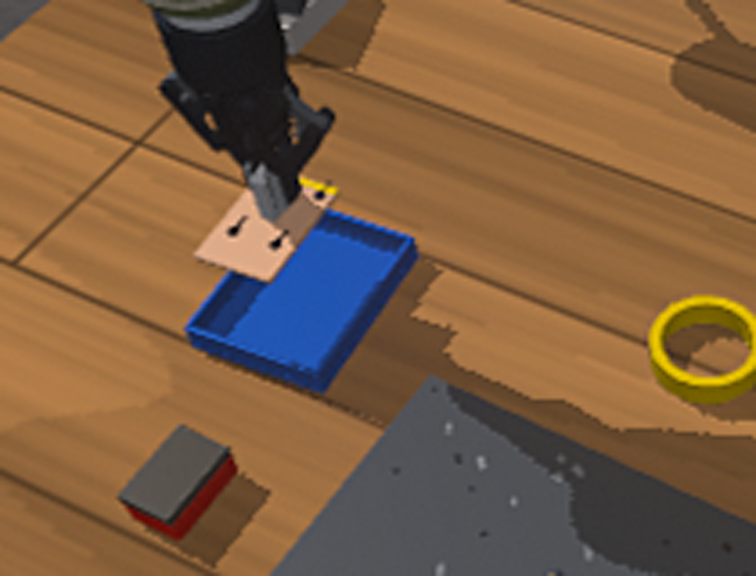

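The plate hovers above the tray, about 7 mm off in x and 6 mm in y. Correcting that and lowering in stages.

```bash
python3 -m jog '[{"tx":-6.5,"ty":-6.7,"tz":15,"ax":0,"ay":0,"az":0,"jaw":1},{"tx":0,"ty":0,"tz":25,"ax":0,"ay":0,"az":0,"jaw":1},{"tx":0,"ty":0,"tz":20,"ax":0,"ay":0,"az":0,"jaw":1},{"tx":0,"ty":0,"tz":12,"ax":0,"ay":0,"az":0,"jaw":1},{"tx":0,"ty":0,"tz":5,"ax":0,"ay":0,"az":0,"jaw":1}]' 40; python3 -m jog '[{"tx":0,"ty":0,"tz":3,"ax":0,"ay":0,"az":0,"jaw":1},{"tx":0,"ty":0,"tz":2,"ax":0,"ay":0,"az":0,"jaw":1},{"tx":0,"ty":0,"tz":0,"ax":0,"ay":0,"az":0,"jaw":1}]' 40
```

```text
time_s: 12.2
eef_pos: [436.5, -354.6, -4.0]
ee_rot: [-0.0, 0.999, 0.038, -0.0]
force: [-0.3, 0.1, -1.6]
grip_width: 0.137
grip_force: 39.4
time_s: 12.58
eef_pos: [436.5, -355.0, -8.4]
ee_rot: [0.0, 0.999, 0.037, 0.0]
force: [0.3, 0.1, -1.0]
grip_width: 0.137
grip_force: 39.4
```

```bash
python3 -m jog '[{"tx":0,"ty":0,"tz":2,"ax":0,"ay":0,"az":0,"jaw":1},{"tx":0,"ty":0,"tz":1.5,"ax":0,"ay":0,"az":0,"jaw":1},{"tx":0,"ty":0,"tz":0,"ax":0,"ay":0,"az":0,"jaw":1}]' 40; python3 -m jog '[{"tx":0,"ty":0,"tz":1,"ax":0,"ay":0,"az":0,"jaw":1},{"tx":0,"ty":0,"tz":0,"ax":0,"ay":0,"az":0,"jaw":1}]' 40; python3 -m jog '[{"tx":0,"ty":0,"tz":0.7,"ax":0,"ay":0,"az":0,"jaw":1},{"tx":0,"ty":0,"tz":0,"ax":0,"ay":0,"az":0,"jaw":1}]' 40
```

```text
time_s: 12.95
eef_pos: [436.4, -354.9, -12.2]
ee_rot: [-0.0, 0.999, 0.037, -0.0]
force: [-0.0, -0.3, -0.7]
grip_width: 0.133
grip_force: 39.4
time_s: 13.2
eef_pos: [436.4, -354.9, -13.2]
ee_rot: [-0.0, 0.999, 0.037, -0.0]
force: [-0.2, -0.5, -1.7]
grip_width: 0.136
grip_force: 39.4
time_s: 13.45
eef_pos: [436.4, -354.9, -13.9]
ee_rot: [-0.0, 0.999, 0.037, -0.0]
force: [0.5, 0.4, -1.4]
grip_width: 0.131
grip_force: 39.4
```

```bash
python3 -m jog '[{"tx":0,"ty":0,"tz":0.5,"ax":0,"ay":0,"az":0,"jaw":1},{"tx":0,"ty":0,"tz":0,"ax":0,"ay":0,"az":0,"jaw":1}]' 40; python3 -m jog '[{"tx":0,"ty":0,"tz":0.4,"ax":0,"ay":0,"az":0,"jaw":1},{"tx":0,"ty":0,"tz":0,"ax":0,"ay":0,"az":0,"jaw":1}]' 40
```

```text
time_s: 13.7
eef_pos: [436.4, -355.0, -14.3]
ee_rot: [0.0, 0.999, 0.037, 0.0]
force: [-0.4, -0.4, -1.2]
grip_width: 0.133
grip_force: 39.4
time_s: 13.95
eef_pos: [436.4, -355.0, -14.3]
ee_rot: [0.0, 0.999, 0.037, 0.0]
force: [-2.1, 2.1, 4.8]
grip_width: 0.135
grip_force: 40.2
```

Contact, about 5 N upward. Releasing, then retreating straight up.

```bash
python3 -m jog '[{"tx":0,"ty":0,"tz":0,"ax":0,"ay":0,"az":0,"jaw":0.7},{"tx":0,"ty":0,"tz":0,"ax":0,"ay":0,"az":0,"jaw":0.5},{"tx":0,"ty":0,"tz":0,"ax":0,"ay":0,"az":0,"jaw":0.3},{"tx":0,"ty":0,"tz":0,"ax":0,"ay":0,"az":0,"jaw":0.3}]' 20; python3 -m jog '[{"tx":0,"ty":0,"tz":-8,"ax":0,"ay":0,"az":0,"jaw":0.3},{"tx":0,"ty":0,"tz":-20,"ax":0,"ay":0,"az":0,"jaw":0.3},{"tx":0,"ty":0,"tz":-40,"ax":0,"ay":0,"az":0,"jaw":0.3},{"tx":0,"ty":0,"tz":-50,"ax":0,"ay":0,"az":0,"jaw":0.3},{"tx":0,"ty":0,"tz":-50,"ax":0,"ay":0,"az":0,"jaw":0.3}]'; python3 -m jog '[{"tx":-40,"ty":0,"tz":-20,"ax":0,"ay":0,"az":0,"jaw":0.3},{"tx":-50,"ty":0,"tz":0,"ax":0,"ay":0,"az":0,"jaw":0.3},{"tx":0,"ty":0,"tz":0,"ax":0,"ay":0,"az":0,"jaw":0.3},{"tx":0,"ty":0,"tz":0,"ax":0,"ay":0,"az":0,"jaw":0.3}]'; python3 - <<'E'
from h import *
for n in("scene","top"):
    c=capture(n); W=cloud(c); z=W[...,2]
    hsv=cv2.cvtColor(c["color"],cv2.COLOR_RGB2HSV).astype(int);H,S=hsv[...,0],hsv[...,1]
    near=(W[...,0]>350)&(W[...,0]<560)&(abs(W[...,1]+355)<80)
    for nm,m in(("rim",(H>95)&(H<125)&(S>120)&near&(z>20)&(z<28)),("plate",(((H<20)&(S>35)&(S<150))|((H>22)&(H<34)&(S>150)))&near&(z>3)&(z<16)&(abs(W[...,0]-454)<65)&(abs(W[...,1]+353)<50))):
        p=W[m]; print(n,nm,len(p),p[:,2].mean().round(1) if len(p) else 0,len(p)>3 and [np.round(x,1) for x in cv2.minAreaRect(p[:,:2].astype(np.float32))])
    m=((W[...,0]>520)&(W[...,0]<665)&(abs(W[...,1])<200)&(z>70)&(z<92)).astype(np.uint8)
    k,l,st,ce=cv2.connectedComponentsWithStats(m)
    for i in range(1,k):
        if st[i,4]>15: print("bar",np.round(cv2.minAreaRect(W[l==i][:,:2].astype(np.float32))[0],1))
A=capture("scene")["color"][80:330,80:430]
cv2.imwrite("pics/s8.png",cv2.resize(A,None,fx=2.2,fy=2.2,interpolation=cv2.INTER_CUBIC)[...,::-1])
E
```

```text
time_s: 14.45
eef_pos: [436.4, -354.9, -14.8]
ee_rot: [-0.0, 0.999, 0.037, -0.0]
force: [1.6, 0.2, -0.1]
grip_width: 0.35
grip_force: 0.0
time_s: 15.08
eef_pos: [436.3, -354.8, 155.5]
ee_rot: [0.0, 0.999, 0.037, 0.0]
force: [-0.4, 1.1, -0.5]
grip_width: 0.35
grip_force: 0.0
time_s: 15.58
eef_pos: [347.0, -361.8, 173.7]
ee_rot: [0.0, 0.999, 0.037, 0.0]
force: [0.4, -0.6, 0.4]
grip_width: 0.349
grip_force: 0.0
scene rim 292 22.9 [array([ 454.7, -353.2]), array([156.2, 121.4]), np.float64(3.8)]
scene plate 463 8.5 [array([ 454.6, -352.5]), array([102.9,  65. ]), np.float64(4.9)]
bar [638.7 -11.7]
bar [643.  101.3]
top rim 296 23.9 [array([ 452.1, -354.4]), array([153.2, 120.3]), np.float64(4.1)]
top plate 336 9.6 [array([ 453.1, -353.6]), array([99.4, 64.8]), np.float64(4.5)]
bar [639.6 100.7]
bar [635.9 -12.1]
```

View pics/s8.png

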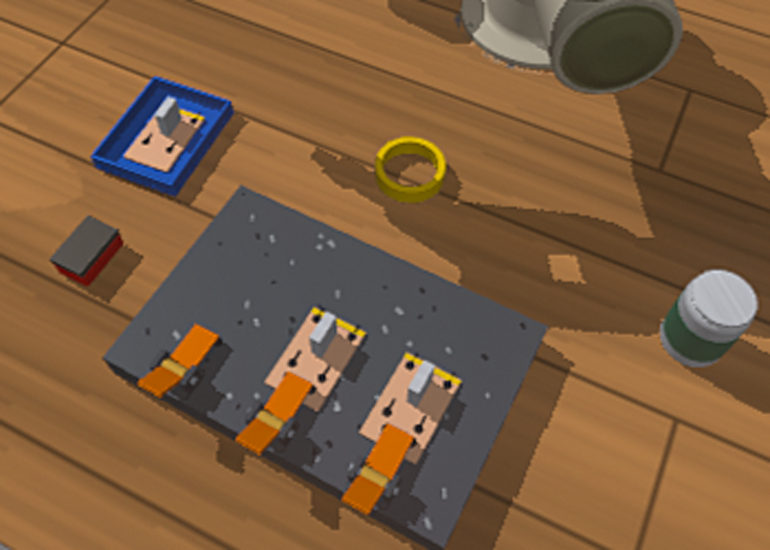

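The plate lies flat and centred in the tray at (165,135), with top height about 9 mm. The other two plates and the bystanders are where they were, and the arm is clear.

```bash
python3 -c "from rig import finish_job; print(finish_job())"
```

```text
the job is handed in; nothing more can be done
None
```

The soft clip was the one on the right-hand plate (tray side): it slid at about 5 N, and that plate now lies flat in the middle of the blue tray; I never tugged the other two plates, which haven't moved, and the job is handed in.

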